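# Close up the row of regulator parts on the bench slide

## Robot

A 6-joint arm with a two-finger parallel gripper is mounted at the origin on the work surface. World frame = base frame: x ahead of the robot, y to its left, z up, the work surface at z = 0. Lengths are in m, angles in rad, forces in N, time in s.
With the tool pointing down it reaches from about 0.35 to 0.85 m from the base axis. Payload 8.1 kg.
Tool frame: the origin (TCP) lies on the centre line of the jaws, within the pads' length; the fingertips stand robot.finger_overhang ahead of it and the grasp point (between the pads) lies 5 mm behind it (robot.finger_overhang is the distance from the TCP to the fingertips, in m); z points along the fingers, y is the direction in which the jaws open and shut (so a half turn about z gives the same grasp; the last joint's range is limited). The gripper opens to 93 mm and grips with 3 to 60 N. Pads are 15 mm wide; open, the fingers measure 128 mm over their backs; the gripper's body (75 mm by 188 mm) begins 65 mm behind the grasp point.
Start: joints at [1.246, 0.13, 1.488, -0, 1.523, -0.085], TCP at [0.142, 0.583, 0.233] pointing down, gripper open.
Joint ranges: [-2.96, 2.96], [-0.89, 2.26], [0.02, 2.5], [-1.34, 4.48], [0, 2.73], [-2.66, 2.66]. Speed limits (rad/s): [2.39, 2.39, 2.79, 3.14, 3.14, 3.14].

## Interface

Orientations are given as a rotation vector (axis times angle).
In Python, from plant import robot gives the robot as it stands. The module is installed in compiled form; this text tells all that it offers.
- The arm moves only by the tool carry_out, never from a script. Its argument "commands" is a list that holds one entry, the list of rows, each a list of 4 numbers: the shift along the tool's x, y, z in cm, then the turn about the tool's z in degrees. In form: [[[tx, ty, tz, roll], ...]]. A call has 1 to 20 rows; each row shifts and turns the commanded pose from where the row before left it, along the tool's axes as they then stand; what a row does not reach is not made up. A row lasts 1/12 s, in which the tool goes at most 41.7 mm and 7.16 degrees, less where a joint would pass 70% of its speed; a pose out of reach is approached as far as the arm can. A call is refused whole if a number of a shift passes 4.17 or a number of a turn 7.16, either way. A call with a gripper value outside its range is refused whole. "claw" is the finger opening in cm, from 0 to 9.3, set as the call begins (left out, the last holds). The fingers move at their own pace and stop on an object; "grip_force" is the grip in N (left out, the last holds). Time passes only in rows, so rows that do not move let the fingers close. It gives the time, the measured TCP pose, the force and the opening at its end, in the units of the state.
- robot.read_state(): the state, without advancing time (a new reading comes with each control period).
- robot.read_camera(name): name is "scene" or "side" or "wrist"; returns the picture (420x560x3 uint8, red, green, blue); there is no depth.
- robot.camera_params(name): a dict with "mtx" (3x3 intrinsics, pixels), "dist_coeffs" ([k1, k2, p1, p2, k3] as OpenCV has them; the pictures are not rectified), "R" (3x3) and "t" (3): a world point X has camera coordinates R X + t. Camera axes: x right, y down, z forward; pixel columns grow to the right and rows downward; lengths in m; the calibration is good to about 2 mm. A picture is of the moment at which its call begins: read the wrist's pose just before it. camera_params takes no time and is no camera call; for the wrist camera it gives the pose at the moment of the call.
- robot.close_job(): hands the job in, once; it reports no verdict.
The state is a dict: "t": time; "q": joint angles; "dq": joint speeds; "joint_torque": joint torques, N m; "tool_pos": TCP position; "orientation": TCP orientation; "force": force on the tool from outside, world axes, zero at the start; "wrist_torque": the same for the moment, N m; "opening": finger opening in m.
Only numpy, scipy, OpenCV 4.12 (cv2) and the standard library are available. Lean on these libraries where they do the work, as an engineer would, in place of code of your own. Each camera call takes 0.05 s, during which the arm holds its last target.

## Task

With the fingertips, push the row of four touching parts along the steel slide until the whole row is tight against the end stop, then push the keeper bolt fully across behind them by its upright post. Pick nothing up: the parts stay standing in the slide, and everything else on the bench is left where it is.

Things in the scene. Friction and masses are not known exactly. Their poses are not given: they have to be found in the camera images.
- slide: straight steel channel fixed to the bench. Origin: on the bench top, on the channel's centre line; x runs along the channel to the end stop, y across it to the keeper bolt's side, z up. Floor 4 mm above the bench, 36.5 mm wide between low walls with tops at 12 mm; it runs from x = -157 mm (open end) to the stop at +150 mm. The keeper's guide block stands at x = -13 to 21, y = 22 to 43 mm, 28 mm high
- stop_face (a point): middle of the end stop's face that the row comes up against, 18 mm above the bench, at x = 150 mm of the slide; the stop is a steel block 44 mm wide, 14 mm thick, 36 mm high
- valve: part of the row: black valve body, a 34 mm cube with a round port 22 mm across on top, 46 mm high in all. Origin: centre of its underside. The four parts stand in the slide touching one another, in any order, and slide freely (30 to 290 g each). Tight against the stop the row takes up x = 14 to 150 mm of the slide
- orifice: part of the row: round brass orifice, 34 mm across and 32 mm high, with a cone on top to 42 mm. Origin: centre of its underside
- cover: part of the row: pale blue exhaust cover, a 34 x 34 mm block 32 mm high with four slots on top. Origin: centre of its underside
- spacer: part of the row: plain steel spacer, a 34 x 34 mm block 32 mm high with a round bore on top. Origin: centre of its underside
- keeper (a joint): travel of the keeper bolt in m: 0 = drawn back, channel open; 0.040 = fully across the channel (its stop). It moves along the slide's -y, stays where it is left and takes about 2 N to push. Its tongue (10 mm wide, round nose, 14 to 22 mm above the bench) lies at x = -1 to 9 mm of the slide, so it passes behind the row only when the row is home
- keeper_post (a point): middle of the outer face of the keeper's upright aluminium post, the face that is pushed, looking away from the channel (slide's +y). The post is 24 mm wide along the slide, 12 mm thick and stands 10 to 44 mm above the bench; this point is 27 mm above the bench and, drawn back, 96 mm from the channel's centre line
- tray: bystander: shallow aluminium parts tray fixed on the bench at the right, 280 x 190 mm, 22 mm high. Origin: centre of its underside
- pot: bystander: closed grease jar, 42 mm across, 45 mm high, standing beside the slide near the end stop. Origin: centre of its underside
- fitting: bystander: stepped brass fitting, 26 mm across, 30 mm high, standing beyond the slide. Origin: centre of its underside
- driver: bystander: screwdriver 160 mm long lying beyond the slide
- spanner: bystander: steel crescent spanner 170 mm long lying in the tray
- spare_valve: bystander: a second black valve body like the one in the row, standing in the tray
- mug: bystander: white mug, 76 mm across, 90 mm high, at the left. Origin: centre of its underside
- cleaner: bystander: white bottle, 60 mm across, 170 mm high, at the left. Origin: centre of its underside
Mind the look-alikes: they are no part of the job. Leave any pink look-alike of the valve alone.

How it is judged:
By the outcome, as a careful person would: the job done as asked, in the order asked, and still so for the second after the job is handed in, with the robot touching nothing.
It also fails if it takes over 45 s, if anything falls off the work surface, if the arm or the gripper's body presses on something with over 40 N, if the wrist force passes 120 N, or if a joint passes its speed limit or range.

## Working session

There is one attempt and no reset: what is moved stays moved. The work goes in short steps, Python scripts to look and compute and a tool call to move; the robot and the scene stay as the last step left them, time stands still between calls to the robot, and variables do not carry over. Pictures are saved under pics/ and viewed, and the job is handed in when it is done.

Besides the shell and the picture viewer there is one more tool, called after ">>>" as a command line: name --argument value ..., lists and objects as JSON in quotes. carry_out: Moves the arm, as the interface text tells. Its arguments: {"type":"object","properties":{"commands":{"type":"array","items":{"type":"array","items":{"type":"array","items":{"type":"number"}}}},"claw":{"type":"number"},"grip_force":{"type":"number"}},"required":["commands"]}

```bash
mkdir -p pics; ls
python3 - <<'E'
from plant import robot
import cv2
s=robot.read_state();print(s, robot.finger_overhang)
for n in ("scene","side"):
    im=robot.read_camera(n);cv2.imwrite(f"pics/{n}0.png",im[:,:,::-1])
    p=robot.camera_params(n);print(n,p)
E
```

```text
pics
{'t': 0.0, 'q': array([ 1.24559985e+00,  1.31141523e-01,  1.48927794e+00, -6.17983715e-06,
        1.52299595e+00, -8.54304470e-02]), 'dq': array([ 0.00046579, -0.00061801, -0.00092996, -0.00092508, -0.00038518,
       -0.0003596 ]), 'joint_torque': array([ 4.58610157e-04, -5.59863818e+01, -4.91744900e+01,  7.67705706e-02,
        3.60162172e-02, -1.43140383e-04]), 'tool_pos': array([0.14230925, 0.58231994, 0.2315999 ]), 'orientation': array([-3.75677772e-01, -3.11868016e+00,  2.80469530e-03]), 'force': array([ 0.31002681, -0.51544171, -0.60291292]), 'wrist_torque': array([-0.03921093,  0.00201475, -0.02116183]), 'opening': 0.09310548173740588} 0.014
scene {'mtx': array([[449.23196305,   0.        , 279.62300235],
       [  0.        , 449.23196305, 213.10076633],
       [  0.        ,   0.        ,   1.        ]]), 'dist_coeffs': array([0.0067282, 0.       , 0.       , 0.       , 0.       ]), 'R': array([[-0.70317392,  0.71080719, -0.01730818],
       [ 0.55713039,  0.53569647, -0.63453528],
       [-0.44176031, -0.45583157, -0.77270008]]), 't': array([ 0.43111776, -0.25643606,  1.57569727])}
side {'mtx': array([[464.70388104,   0.        , 275.75934678],
       [  0.        , 464.70388104, 208.39161037],
       [  0.        ,   0.        ,   1.        ]]), 'dist_coeffs': array([-0.08745538,  0.        ,  0.        ,  0.        ,  0.        ]), 'R': array([[-0.88156385, -0.47173779,  0.01756837],
       [-0.25207158,  0.43894227, -0.86243237],
       [ 0.39913044, -0.76471769, -0.50586733]]), 't': array([0.50510252, 0.2090531 , 1.36146979])}
```

View pics/scene0.png

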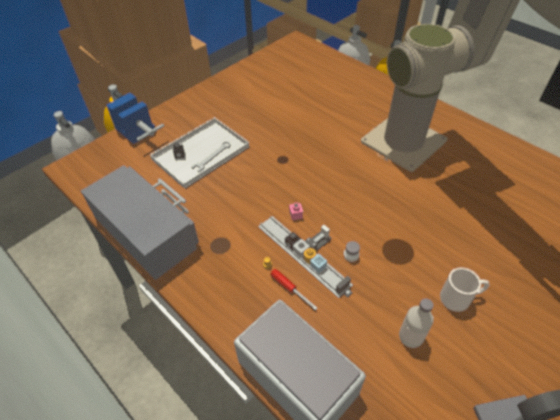

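View pics/side0.png

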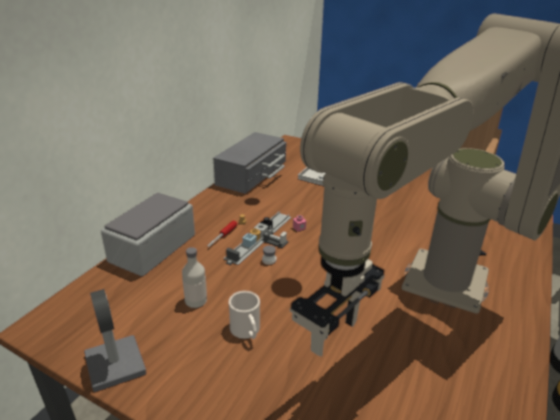

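The scene view shows the slide from its open end near (265,222) to its end stop near (343,285). The row runs black (292,240), steel, brass (310,254), blue (318,264). The keeper post is near (323,232) and the pot is at (352,251). I'll zoom in.

```bash
cat > h.py <<'E'
import numpy as np,cv2
from plant import robot
def ray(n,uv,P=None):
    p=P or robot.camera_params(n)
    u=cv2.undistortPoints(np.array([[uv]],float),p["mtx"],p["dist_coeffs"])[0,0]
    R=np.array(p["R"]);C=-R.T@p["t"];d=R.T@np.array([u[0],u[1],1]);return C,d
def onz(n,uv,z,P=None):
    C,d=ray(n,uv,P);return C+d*(z-C[2])/d[2]
def proj(n,X,P=None):
    p=P or robot.camera_params(n)
    return cv2.projectPoints(np.array(X,float).reshape(-1,3),cv2.Rodrigues(np.array(p["R"]))[0],np.array(p["t"]),p["mtx"],p["dist_coeffs"])[0][:,0]
E
python3 - <<'E'
from h import *
im=cv2.imread("pics/scene0.png");cv2.imwrite("pics/sc_z.png",cv2.resize(im[200:305,245:385],None,fx=5.7,fy=5.7,interpolation=cv2.INTER_CUBIC))
im=cv2.imread("pics/side0.png");cv2.imwrite("pics/sd_z.png",cv2.resize(im[195:285,205:325],None,fx=6.5,fy=6.5,interpolation=cv2.INTER_CUBIC))
print(onz("scene",(265,222),.012),onz("scene",(347,290),.012))
E
```

```text
[ 0.59623566 -0.07768647  0.012     ] [0.60517731 0.24309394 0.012     ]
```

View pics/sc_z.png

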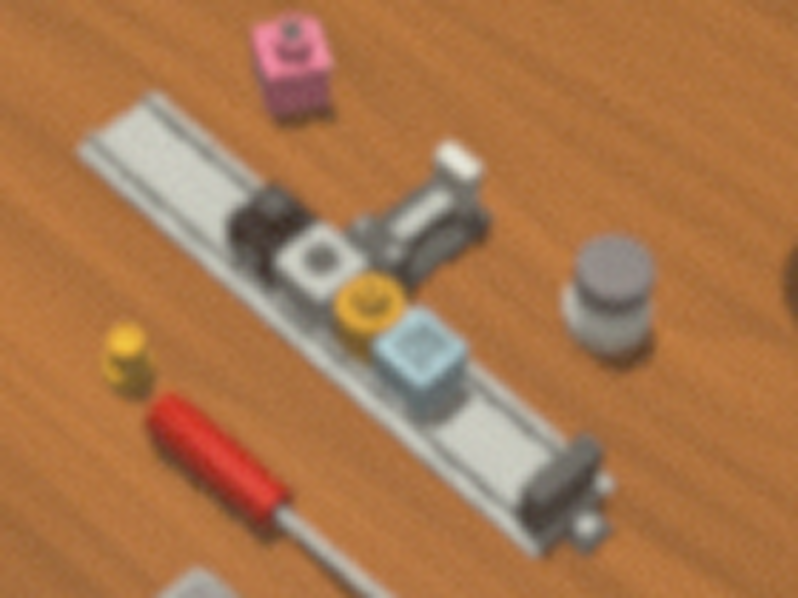

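View pics/sd_z.png

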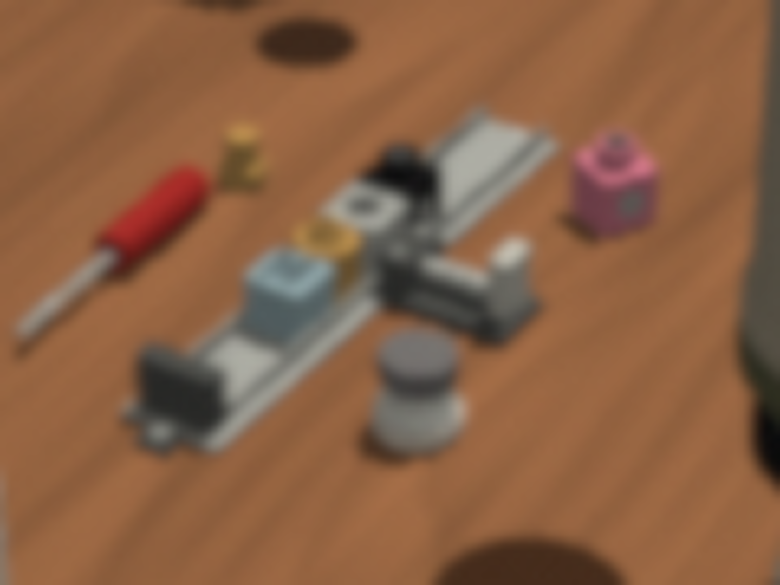

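Run:
```python
from h import *
S=lambda a:(a[0]/5.7+245,a[1]/5.7+200)
D=lambda a:(a[0]/6.5+205,a[1]/6.5+195)
for k,a,z in [("open far",(80,150),.012),("open near",(150,97),.012),("end far",(540,553),.012),("stoptop R",(590,437),.036),("post top",(460,160),.044),("pink top",(292,45),.034),("pot top",(615,265),.045),("valve port",(275,200),.046),("cover",(420,345),.032),("fit",(127,335),.03)]:
    print(k,onz("scene",S(a),z).round(4))
for k,a,z in [("open far",(485,112),.012),("open near",(553,143),.012),("post top",(512,252),.044),("pot",(418,355),.045),("valve",(403,155),.046),("cover",(292,265),.032)]:
    print("side",k,onz("side",D(a),z).round(4))
print(onz("scene",(460,290),.03),onz("scene",(418,325),.08),robot.camera_params("wrist"))
```

```text
open far [ 0.6198 -0.0787  0.012 ]
open near [ 0.5698 -0.0777  0.012 ]
end far [0.6345 0.2427 0.012 ]
stoptop R [0.5837 0.2276 0.036 ]
post top [0.5082 0.0819 0.044 ]
pink top [ 0.5055 -0.0358  0.034 ]
pot top [0.5052 0.1781 0.045 ]
valve port [0.5914 0.0336 0.046 ]
cover [0.5982 0.1358 0.032 ]
fit [0.6908 0.0299 0.03  ]
side open far [ 0.5991 -0.0775  0.012 ]
side open near [ 0.5522 -0.0669  0.012 ]
side post top [0.5012 0.0818 0.044 ]
side pot [0.4988 0.1815 0.045 ]
side valve [0.5898 0.0322 0.046 ]
side cover [0.598  0.1295 0.032 ]
[0.41158678 0.45711806 0.03      ] [0.59685962 0.44022363 0.08      ] {'mtx': array([[369.72038832,   0.        , 279.84255262],
       [  0.        , 369.72038832, 207.30675608],
       [  0.        ,   0.        ,   1.        ]]), 'dist_coeffs': array([0.00360741, 0.        , 0.        , 0.        , 0.        ]), 'R': array([[ 0.23745189,  0.97139799, -0.0015951 ],
       [ 0.94163006, -0.22977129,  0.24604469],
       [ 0.23864081, -0.05992577, -0.96925717]]), 't': array([-0.59947933, -0.02869476,  0.38933362])}
```

>>> carry_out --commands '[[[-2.8,-2.18,-0.1,0],[-2.8,-2.18,-0.1,0],[-2.8,-2.18,-0.1,0],[-2.8,-2.18,-0.1,0],[-2.8,-2.18,-0.1,0],[-2.8,-2.18,-0.1,0],[-2.8,-2.18,-0.1,0],[-2.8,-2.18,-0.1,0],[-2.8,-2.18,-0.1,0],[-2.8,-2.18,-0.1,0],[-2.8,-2.18,-0.1,0],[-2.8,-2.18,-0.1,0],[-2.8,-2.18,-0.1,0],[-2.8,-2.18,-0.1,0],[-2.8,-2.18,-0.1,0],[-2.8,-2.18,-0.1,0],[-2.8,-2.18,-0.1,0],[-2.8,-2.18,-0.1,0],[0,0,0,-6.8],[0,0,0,-6.9]]]' --claw 0

```text
t: 1.77
tool_pos: [0.5395, 0.0799, 0.2498]
orientation: [0.002, -3.14, 0.0]
force: [0.1, -0.8, -0.1]
opening: 0.0005
```

Run:
```python
from h import *
import pickle
s=robot.read_state();P=robot.camera_params("wrist")
im=robot.read_camera("wrist");cv2.imwrite("pics/w1.png",im[:,:,::-1]);pickle.dump(P,open("w1.pkl","wb"))
print(s["t"],s["tool_pos"],cv2.Rodrigues(s["orientation"])[0].round(3),s["opening"],s["force"])
```

```text
1.7667 [0.53948846 0.07988939 0.24977202] [[-1.    -0.001 -0.001]
 [-0.001  1.    -0.   ]
 [ 0.001 -0.    -1.   ]] 0.0004583044828561973 [ 0.05909512 -0.79884635 -0.07446278]
```

View pics/w1.png

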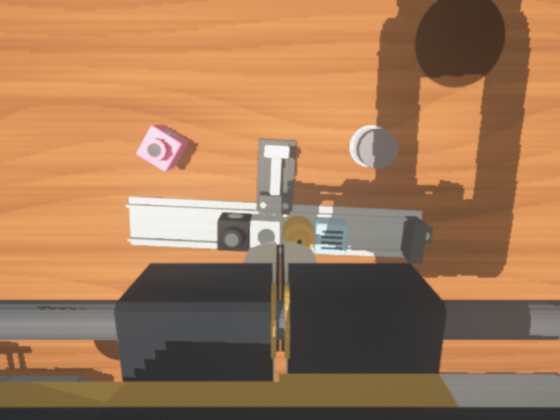

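The wrist view shows the slide from (128,198)–(129,243) to the stop at about (405,235). The valve is at (234,232), the post top at (277,152), the pink part at (162,148) and the pot at (374,147). I'll zoom in for precise pixels.

Run:
```python
import cv2
im=cv2.imread("pics/w1.png")
cv2.imwrite("pics/w1a.png",cv2.resize(im[130:265,120:300],None,fx=4.4,fy=4.4,interpolation=cv2.INTER_CUBIC))
cv2.imwrite("pics/w1b.png",cv2.resize(im[130:265,270:450],None,fx=4.4,fy=4.4,interpolation=cv2.INTER_CUBIC))
```

```text
(no output)
```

View pics/w1a.png

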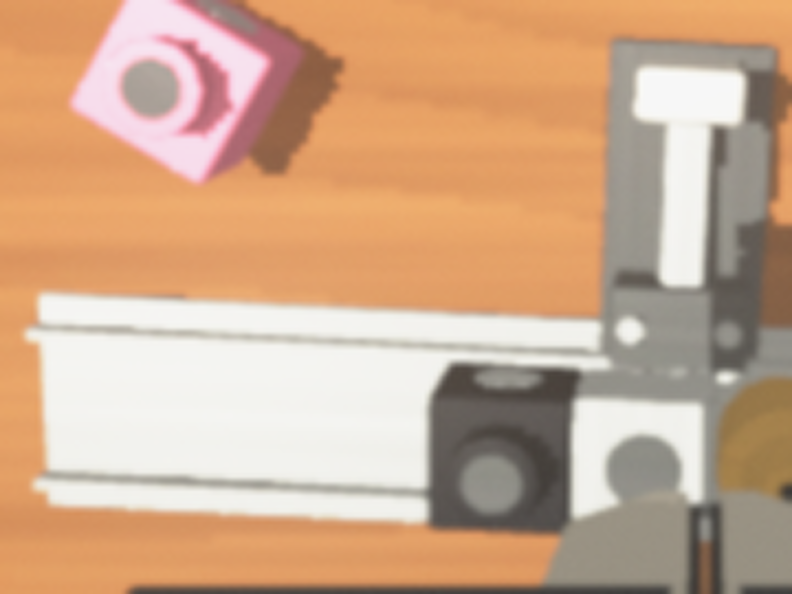

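View pics/w1b.png

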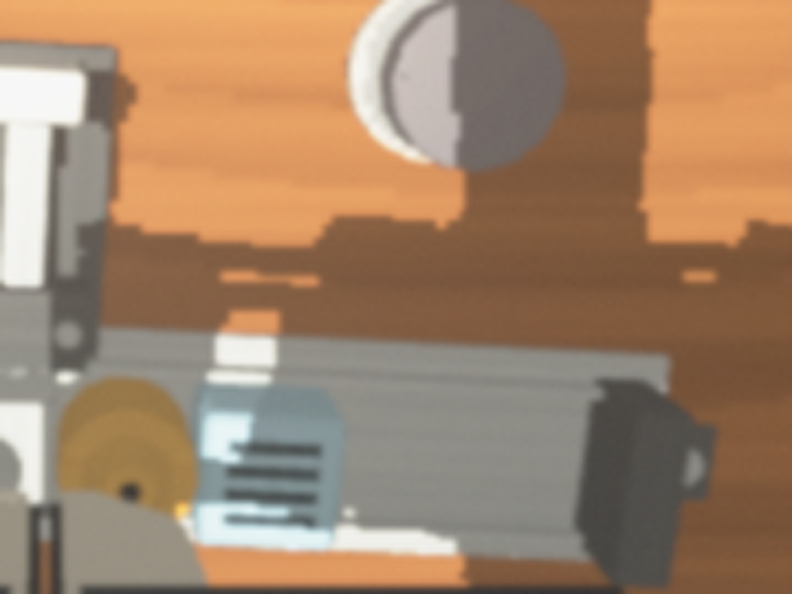

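Run:
```python
from h import *
import pickle
P=pickle.load(open("w1.pkl","rb"))
A=lambda a:(a[0]/4.4+120,a[1]/4.4+130)
B=lambda a:(a[0]/4.4+270,a[1]/4.4+130)
for k,a,z in [("near line L",A((38,331)),.012),("near line R",A((600,351)),.012),("far line L",A((45,479)),.012),("far line R",A((425,492)),.012),("outer nearL",A((38,295)),.0),("outer nearR",B((668,355)),.0),("outer farL",A((48,503)),0),("stop topL",B((597,382)),.036),("stop botL",B((577,530)),.012),("post tl",A((637,67)),.044),("post tr",A((746,70)),.044),("post bl",A((635,120)),.044),("post br",A((742,126)),.044),("valve port",A((490,485)),.046),("valve base rear near",A((432,410)),.02),("valve top rear",A((432,525)),.034),("valve top front",A((570,530)),.034),("pink",A((150,88)),.046),("pink R",A((300,50)),.034),("pot",B((480,80)),.045),("cover front",B((343,440)),.032),("cover rear",B((200,440)),.032),("keeper base tl",A((612,38)),.005),("keeper base tr",A((775,45)),.005)]:
    print(k,onz("w",a,z,P)[:2].round(4))
```

```text
near line L [ 0.568  -0.0838]
near line R [0.573  0.0547]
far line L [ 0.6065 -0.0859]
far line R [0.6099 0.0098]
outer nearL [ 0.5616 -0.0879]
outer nearR [0.577  0.2396]
outer farL [ 0.6173 -0.0908]
stop topL [0.5741 0.2094]
stop botL [0.6199 0.216 ]
post tl [0.5009 0.0657]
post tr [0.5015 0.0894]
post bl [0.5124 0.0652]
post br [0.5136 0.0887]
valve port [0.5961 0.031 ]
valve base rear near [0.5859 0.0139]
valve top rear [0.6105 0.0152]
valve top front [0.6117 0.0482]
pink [ 0.5053 -0.0399]
pink R [ 0.498  -0.0098]
pot [0.5035 0.175 ]
cover front [0.5896 0.1516]
cover rear [0.5896 0.1175]
keeper base tl [0.4971 0.0582]
keeper base tr [0.4988 0.0974]
```

>>> carry_out --commands '[[[0,0,0,2.3],[-1.86,-3.13,0,0],[-1.86,-3.13,0,0],[-1.86,-3.13,0,0],[0,0,3,0],[0,0,3,0],[0,0,3,0],[0,0,3,0],[0,0,3,0],[0,0,2,0],[0,0,1,0],[0,0,0,0]]]'

```text
t: 2.82
tool_pos: [0.5883, -0.0136, 0.0674]
orientation: [-0.066, -3.135, -0.001]
force: [-0.4, -0.4, 0.1]
opening: 0.0004
```

Run:
```python
from h import *
import pickle
s=robot.read_state();P=robot.camera_params("wrist")
im=robot.read_camera("wrist");cv2.imwrite("pics/w2.png",im[:,:,::-1]);pickle.dump(P,open("w2.pkl","wb"))
im=robot.read_camera("scene");cv2.imwrite("pics/s2.png",cv2.resize(im[190:305,245:385],None,fx=5.2,fy=5.2,interpolation=cv2.INTER_CUBIC)[:,:,::-1])
print(s["t"],s["tool_pos"],cv2.Rodrigues(s["orientation"])[0].round(3),s["opening"],s["force"])
```

```text
2.8167 [ 0.58831048 -0.0136068   0.06736191] [[-0.999  0.042 -0.006]
 [ 0.042  0.999  0.001]
 [ 0.006  0.    -1.   ]] 0.00040065207923465924 [-0.35224861 -0.42607074  0.09732069]
```

View pics/w2.png

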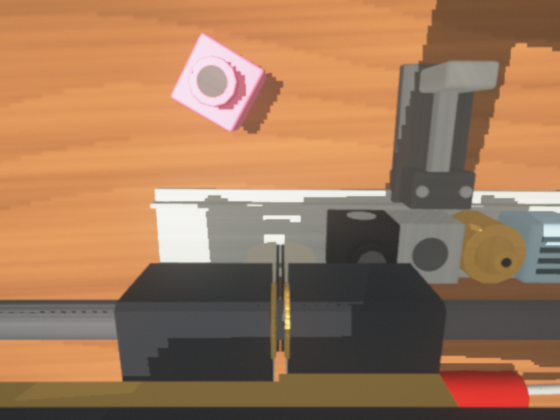

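View pics/s2.png

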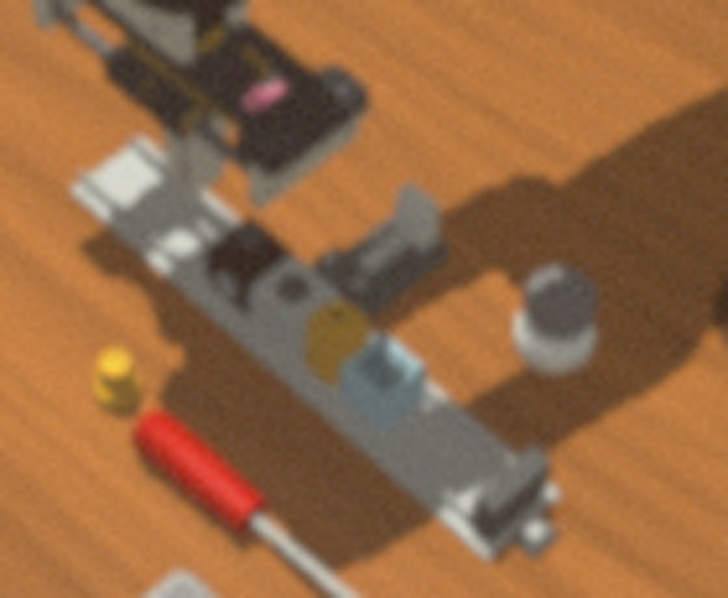

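Run:
```python
from h import *
import pickle
P=pickle.load(open("w2.pkl","rb"))
for k,a,z in [("wall outer-top",(280,203),.012),("wall low",(280,207),.012),("valve rear floor near",(327,230),.03),("valve rear",(327,211),.01),("spacer rear/top",(397,260),.032)]: print(k,onz("w",a,z,P)[:2].round(4))
```

```text
wall outer-top [ 0.5702 -0.0124]
wall low [ 0.5726 -0.0125]
valve rear floor near [0.5819 0.0123]
valve rear [0.5767 0.0149]
spacer rear/top [0.5999 0.0498]
```

>>> carry_out --commands '[[[-0.2,0,2,0],[0,0,1.2,0],[0,0,0.5,0],[0,0,0,0],[0,0.4,0,0],[0,0.4,0,0],[0,0.3,0,0],[0,0.3,0,0],[0,0.3,0,0],[0,0.3,0,0],[0,0.3,0,0],[0,0.3,0,0],[0,0.3,0,0],[0,0.3,0,0],[0,0,0,0]]]'

```text
t: 4.17
tool_pos: [0.594, 0.0185, 0.0336]
orientation: [-0.064, -3.141, -0.001]
force: [0.8, -1.5, 0.5]
opening: 0.0004
```

Run:
```python
from h import *
import pickle
s=robot.read_state();P=robot.camera_params("wrist")
im=robot.read_camera("wrist");cv2.imwrite("pics/w3.png",im[:,:,::-1]);pickle.dump(P,open("w3.pkl","wb"))
print(s["t"],s["tool_pos"],cv2.Rodrigues(s["orientation"])[0].round(3),s["opening"],s["force"])
```

```text
4.1667 [0.59404852 0.01850457 0.0335505 ] [[-0.999  0.041 -0.   ]
 [ 0.041  0.999  0.   ]
 [ 0.     0.    -1.   ]] 0.00043650559298505744 [ 0.7959696  -1.48206974  0.49965551]
```

View pics/w3.png

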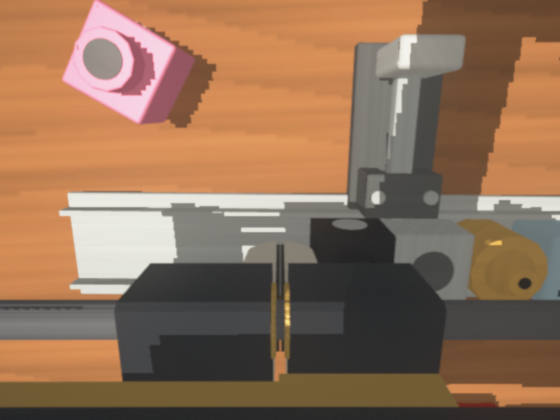

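>>> carry_out --commands '[[[0.1,0.3,0.1,0],[0.1,0.3,0.1,0],[0,0.3,0,0],[0,0.3,0,0],[0,0.3,0,0],[0,0.3,0,0],[0,0.3,0,0],[0,0.3,0,0],[0,0.3,0,0],[0,0.3,0,0],[0,0.3,0,0],[0,0,0,0]]]'

```text
t: 5.22
tool_pos: [0.5933, 0.0516, 0.0316]
orientation: [-0.064, -3.141, -0.001]
force: [0.7, -0.0, 0.0]
opening: 0.0009
```

Run:
```python
from h import *
import pickle
s=robot.read_state();P=robot.camera_params("wrist")
im=robot.read_camera("wrist");cv2.imwrite("pics/w4.png",im[:,:,::-1]);pickle.dump(P,open("w4.pkl","wb"))
im=robot.read_camera("scene");cv2.imwrite("pics/s4.png",cv2.resize(im[190:305,245:385],None,fx=5.2,fy=5.2,interpolation=cv2.INTER_CUBIC)[:,:,::-1])
print(s["t"],s["tool_pos"],s["force"])
```

```text
5.2167 [0.59334964 0.05159368 0.03158444] [ 0.70982449 -0.0491524   0.03302217]
```

View pics/w4.png

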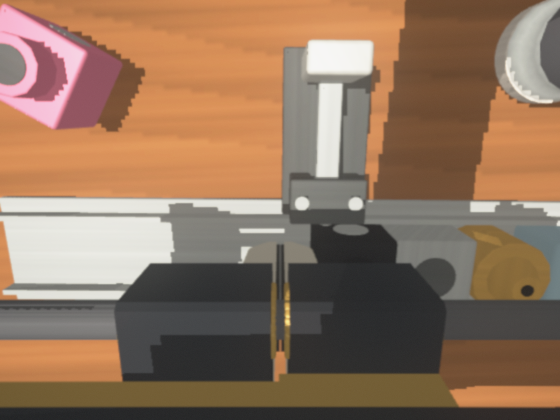

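View pics/s4.png

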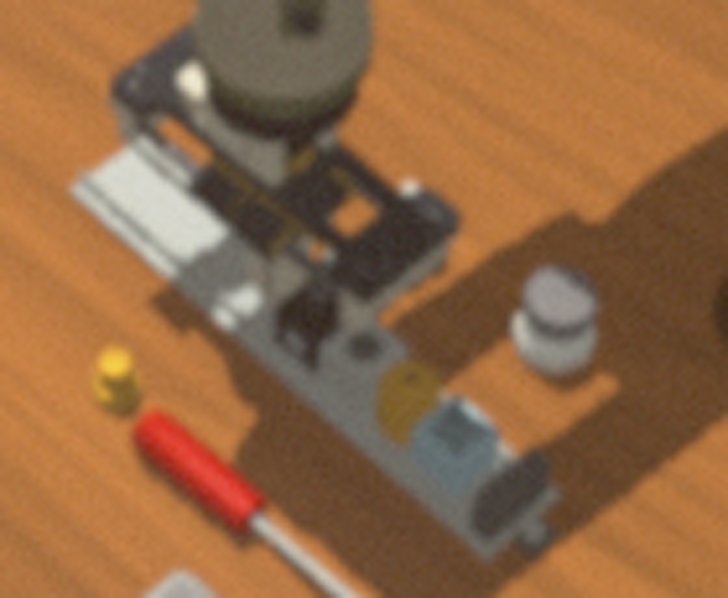

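>>> carry_out --commands '[[[0,0.3,0,0],[0,0.3,0,0],[0,0.3,0,0],[0,0.2,0,0],[0,0.2,0,0],[0,0,0,0]]]'

```text
t: 5.82
tool_pos: [0.5938, 0.0644, 0.0315]
orientation: [-0.064, -3.141, -0.001]
force: [-0.1, 0.9, -0.6]
opening: 0.0007
```

>>> carry_out --commands '[[[0,0.2,0,0],[0,0.1,0,0]]]'

```text
t: 5.98
tool_pos: [0.594, 0.0669, 0.0316]
orientation: [-0.064, -3.141, 0.0]
force: [0.2, -4.2, -0.0]
opening: 0.0002
```

>>> carry_out --commands '[[[0,0.1,0,0],[0,0,0,0]]]'

```text
t: 6.15
tool_pos: [0.5941, 0.0671, 0.0317]
orientation: [-0.064, -3.141, 0.002]
force: [-1.0, -5.2, -0.2]
opening: 0.0005
```

Run:
```python
from h import *
import pickle
s=robot.read_state();P=robot.camera_params("wrist")
im=robot.read_camera("wrist");cv2.imwrite("pics/w5.png",im[:,:,::-1]);pickle.dump(P,open("w5.pkl","wb"))
im=robot.read_camera("scene");cv2.imwrite("pics/s5.png",cv2.resize(im[190:305,245:385],None,fx=5.2,fy=5.2,interpolation=cv2.INTER_CUBIC)[:,:,::-1])
print(s["t"],s["tool_pos"],s["force"])
```

```text
6.15 [0.59414035 0.06711709 0.03166657] [-0.97596209 -5.24212507 -0.16308932]
```

View pics/s5.png

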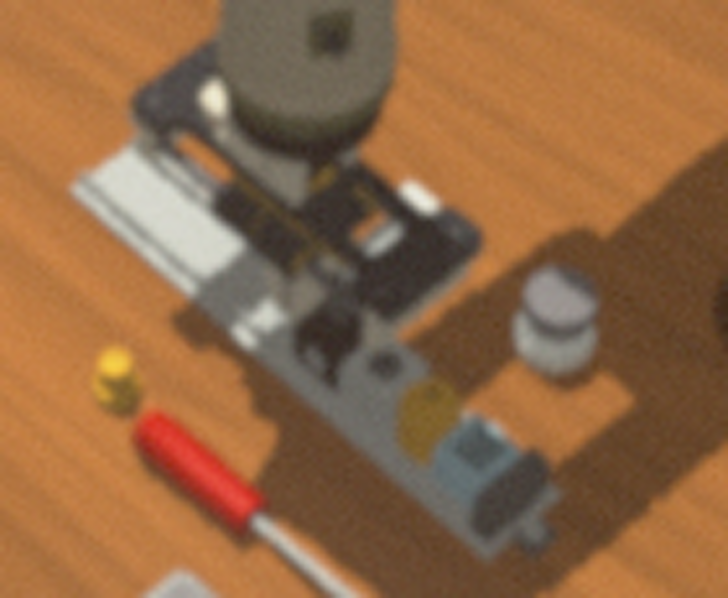

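View pics/w5.png

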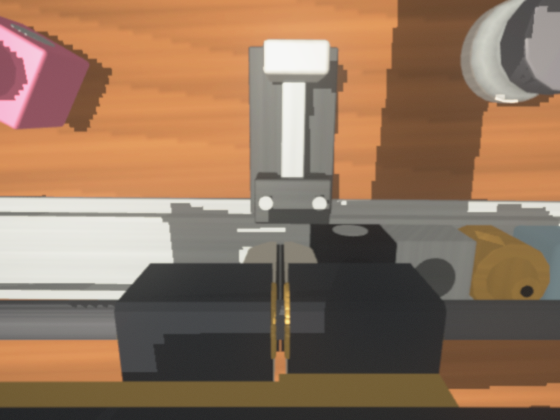

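>>> carry_out --commands '[[[0,0.1,0,0],[0,0.1,0,0],[0,0,0,0]]]'

```text
t: 6.5
tool_pos: [0.5943, 0.0674, 0.0318]
orientation: [-0.065, -3.141, 0.006]
force: [-0.1, -12.9, 1.4]
opening: 0.0
```

>>> carry_out --commands '[[[0,-0.3,0,0],[0,-0.5,0,0],[0,-1.0,0,0],[0,-1.5,0,0],[0,0,-2,0],[0,0,-3,0],[3,0.9,0,0],[3,0.9,0,0],[3,0.9,0,0],[3,0.9,0,0],[0,0,0,0]]]'

```text
t: 7.42
tool_pos: [0.4684, 0.0788, 0.0795]
orientation: [-0.062, -3.135, -0.001]
force: [-1.0, -0.7, 0.2]
opening: 0.0006
```

Run:
```python
from h import *
import pickle
s=robot.read_state()
for n in("scene","side"):
    im=robot.read_camera(n)
    r=im[190:305,245:385] if n=="scene" else im[185:285,205:325]
    cv2.imwrite(f"pics/{n}6.png",cv2.resize(r,None,fx=5.2,fy=5.2,interpolation=cv2.INTER_CUBIC)[:,:,::-1])
print(s["t"],s["tool_pos"],s["force"])
```

```text
7.4167 [0.46844152 0.07881303 0.07952433] [-0.96831836 -0.69222202  0.22774839]
```

View pics/scene6.png

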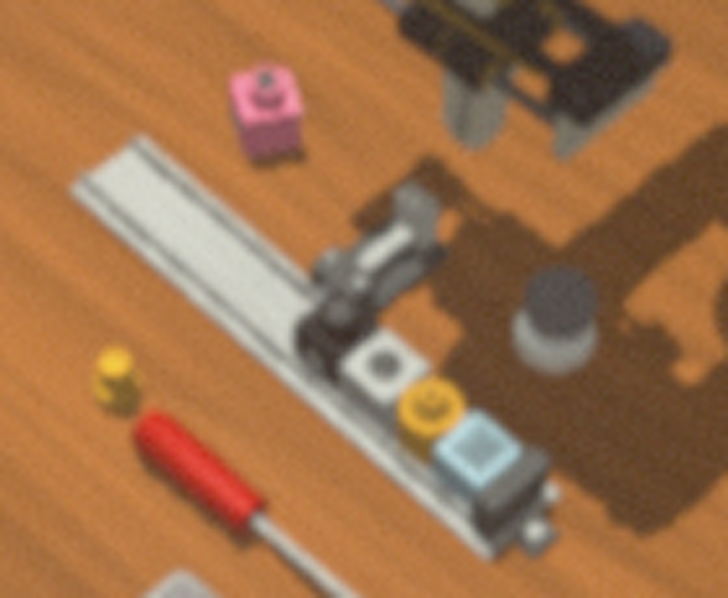

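View pics/side6.png

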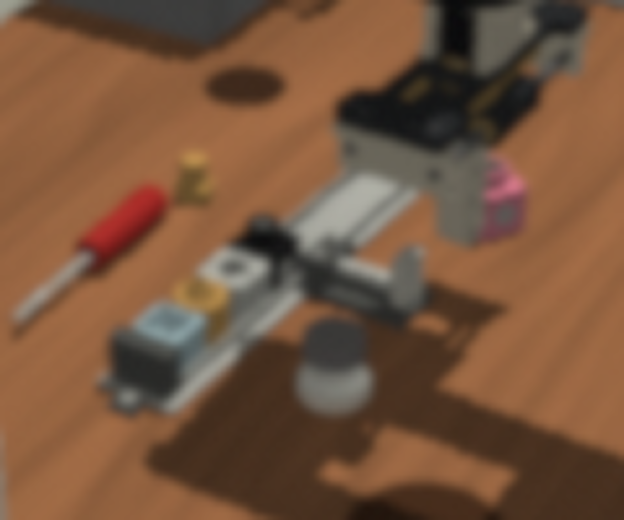

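The row is home: the cover touches the stop, all four parts are in contact, and nothing else has moved. Next is the keeper.

>>> carry_out --commands '[[[0,0,2,0],[0,0,1.5,0],[0,0,1,0],[0,0,0,0],[-0.8,0,0,0],[-0.8,0,0,0],[-0.4,0,0,0],[-0.4,0,0,0],[-0.4,0,0,0],[-0.4,0,0,0],[-0.4,0,0,0],[-0.4,0,0,0],[-0.4,0,0,0],[0,0,0,0]]]'

```text
t: 8.68
tool_pos: [0.5193, 0.0759, 0.0368]
orientation: [0.064, 3.14, 0.0]
force: [-0.4, 0.4, -0.4]
opening: 0.0006
```

Run:
```python
from h import *
s=robot.read_state()
im=robot.read_camera("wrist");cv2.imwrite("pics/w7.png",im[:,:,::-1])
print(s["t"],s["tool_pos"],s["force"])
```

```text
8.6833 [0.51926864 0.07587474 0.03678773] [-0.35711697  0.43358081 -0.381348  ]
```

View pics/w7.png

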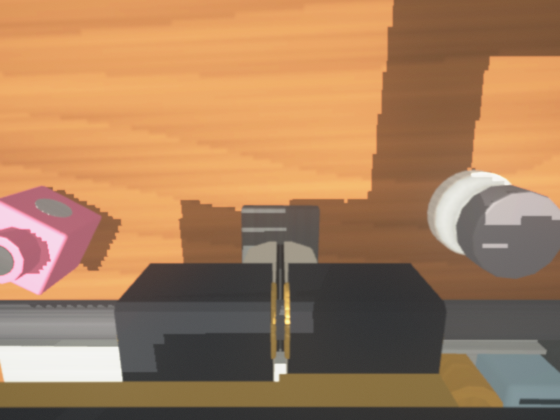

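>>> carry_out --commands '[[[-0.3,0,0,0],[-0.3,0,0,0],[-0.3,0,0,0],[-0.3,0,0,0]]]'

```text
t: 9.07
tool_pos: [0.5305, 0.0754, 0.0365]
orientation: [-0.064, -3.141, 0.0]
force: [-1.2, -0.3, -0.2]
opening: 0.0008
```

>>> carry_out --commands '[[[-0.2,0,0,0],[-0.1,0,0,0]]]'

```text
t: 9.23
tool_pos: [0.5311, 0.0753, 0.036]
orientation: [-0.064, -3.135, 0.0]
force: [-16.6, -0.2, 12.8]
opening: 0.0005
```

>>> carry_out --commands '[[[-0.1,0,0,0],[-0.1,0,0,0]]]'

```text
t: 9.4
tool_pos: [0.5312, 0.0753, 0.0357]
orientation: [-0.064, -3.131, 0.001]
force: [-25.7, 0.7, 19.9]
opening: 0.0002
```

Run:
```python
from h import *
s=robot.read_state()
for n in("scene","side"):
    im=robot.read_camera(n)
    r=im[190:305,245:385] if n=="scene" else im[185:285,205:325]
    cv2.imwrite(f"pics/{n}8.png",cv2.resize(r,None,fx=5.2,fy=5.2,interpolation=cv2.INTER_CUBIC)[:,:,::-1])
print(s["t"],s["tool_pos"],s["force"])
```

```text
9.4 [0.53118615 0.07533509 0.03569982] [-25.73648054   0.74631717  19.92266876]
```

View pics/scene8.png

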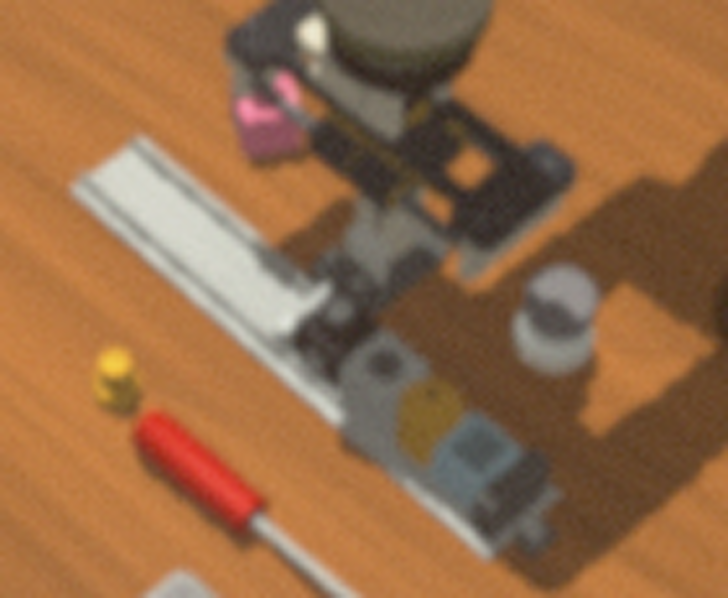

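View pics/side8.png

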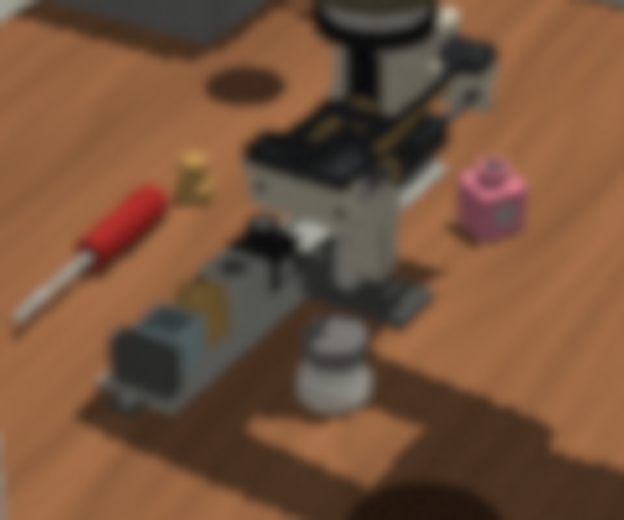

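The arm met a hard stop at about the expected travel. I'll back off, lift, and measure the post.

>>> carry_out --commands '[[[0.4,0,0,0],[0.4,0,0,0],[1,0,0,0],[2,0,0,0],[2,0,0,0],[0,0,-4,0],[0,0,-4,0],[0,0,-4,0],[0,0,-4,0],[0,0,-4,0],[0,0,0,0],[0,0,0,0]]]'

```text
t: 10.5
tool_pos: [0.4799, 0.0777, 0.2405]
orientation: [0.064, 3.133, 0.001]
force: [0.0, 0.2, -0.5]
opening: 0.0005
```

Run:
```python
from h import *
import pickle
s=robot.read_state();P=robot.camera_params("wrist");pickle.dump(P,open("w9.pkl","wb"))
im=robot.read_camera("wrist");cv2.imwrite("pics/w9.png",im[:,:,::-1])
cv2.imwrite("pics/w9z.png",cv2.resize(im[130:310,180:440],None,fx=3,fy=3,interpolation=cv2.INTER_CUBIC)[:,:,::-1])
for n in("scene",):
    im=robot.read_camera(n)
    r=im[190:305,245:385]
    cv2.imwrite(f"pics/{n}9.png",cv2.resize(r,None,fx=5.2,fy=5.2,interpolation=cv2.INTER_CUBIC)[:,:,::-1])
print(s["t"],s["tool_pos"],s["force"])
```

```text
10.5 [0.47988044 0.0776954  0.24048213] [ 0.02409173  0.22598336 -0.48267003]
```

View pics/w9z.png

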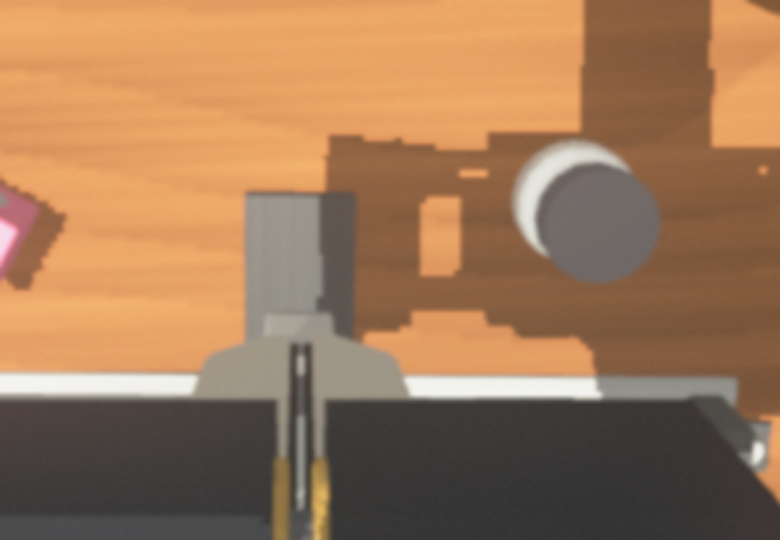

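View pics/scene9.png

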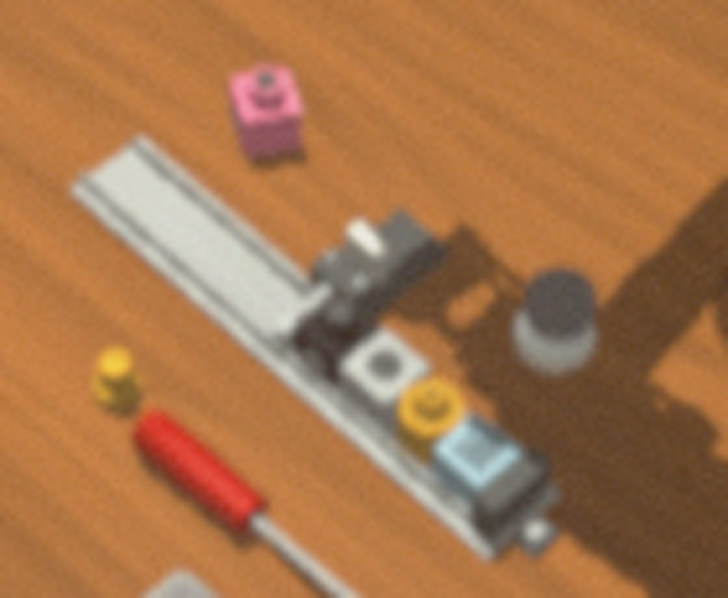

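>>> carry_out --commands '[[[2.5,0,0,0],[2.5,0,0,0],[2,0,0,0],[0,0,0,0],[0,0,0,0]]]'

```text
t: 11.02
tool_pos: [0.4064, 0.0804, 0.2349]
orientation: [-0.064, -3.139, 0.0]
force: [0.5, 0.6, 0.5]
opening: 0.0004
```

Run:
```python
from h import *
import pickle
s=robot.read_state();P=robot.camera_params("wrist");pickle.dump(P,open("w10.pkl","wb"))
im=robot.read_camera("wrist");cv2.imwrite("pics/w10.png",im[:,:,::-1])
cv2.imwrite("pics/w10z.png",cv2.resize(im[200:290,190:450],None,fx=3,fy=3,interpolation=cv2.INTER_CUBIC)[:,:,::-1])
print(s["t"],s["tool_pos"],s["force"])
```

```text
11.0167 [0.40643925 0.08043728 0.23490052] [0.54622536 0.630918   0.54935298]
```

View pics/w10.png

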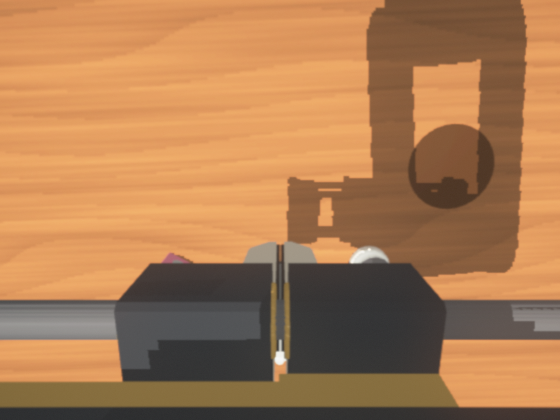

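The camera sits on the robot side, so the arm hides the slide. I'll go back to the earlier viewing pose.

>>> carry_out --commands '[[[-3,0,-0.5,0],[-3,0,-0.5,0],[-3,0,-0.5,0],[-3,0,0,0],[-3,0,0,0],[0,0,0,0],[0,0,0,0]]]'

```text
t: 11.65
tool_pos: [0.5582, 0.0739, 0.2488]
orientation: [-0.065, -3.137, 0.0]
force: [-0.1, 0.8, 0.5]
opening: 0.0005
```

Run:
```python
from h import *
import pickle
s=robot.read_state();P=robot.camera_params("wrist");pickle.dump(P,open("w11.pkl","wb"))
im=robot.read_camera("wrist");cv2.imwrite("pics/w11.png",im[:,:,::-1])
cv2.imwrite("pics/w11z.png",cv2.resize(im[130:265,220:440],None,fx=3.6,fy=3.6,interpolation=cv2.INTER_CUBIC)[:,:,::-1])
print(s["t"],s["tool_pos"],s["force"])
```

```text
11.65 [0.55818152 0.07391591 0.24876609] [-0.14449254  0.77842976  0.49990467]
```

View pics/w11z.png

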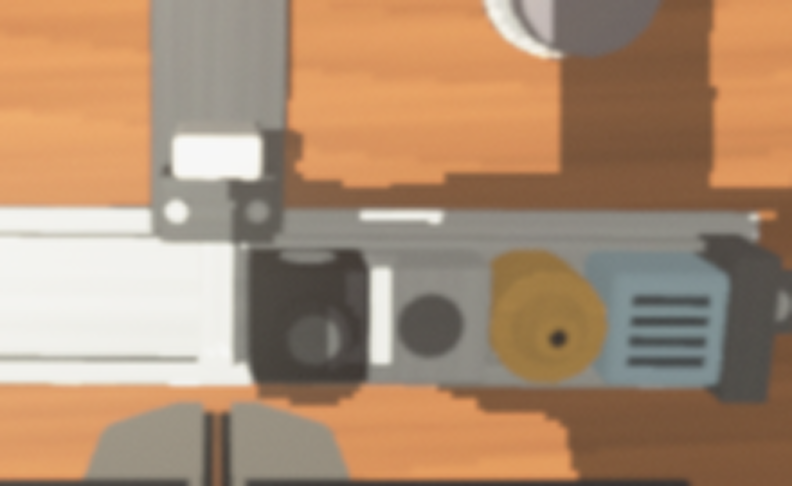

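Run:
```python
from h import *
import pickle
P=pickle.load(open("w11.pkl","rb"))
A=lambda a:(a[0]/3.6+220,a[1]/3.6+130)
d=np.array([.041,1]);d/=np.linalg.norm(d);n=np.array([-d[1],d[0]])
for k,a,z in [("post outer L",(173,134),.044),("post outer R",(262,134),.044),("post inner",(215,179),.044),("valve rear",(252,330),.034),("valve front",(367,330),.034),("sp rear",(370,320),.032),("orif rear",(491,320),.032),("orif front",(606,320),.032),("cover rear",(610,320),.032),("cover front",(726,320),.032),("wall near",(500,240),.012),("wall far",(100,358),.012),("port",(315,340),.046),("orif tip",(557,338),.042)]:
    p=onz("w",A(a),z,P)[:2]; print(k,p.round(4),"along",(p@d).round(4),"across",(p@n).round(4))
w1=np.array([.5012,.0776]);print("post before",w1@d,w1@n)
```

```text
post outer L [0.5395 0.0635] along 0.0856 across -0.5364
post outer R [0.5405 0.0875] along 0.1095 across -0.5364
post inner [0.5522 0.0743] along 0.0969 across -0.5487
valve rear [0.5981 0.083 ] along 0.1075 across -0.5942
valve front [0.5995 0.116 ] along 0.1404 across -0.5942
sp rear [0.5971 0.1171] along 0.1415 across -0.5918
orif rear [0.5986 0.1519] along 0.1763 across -0.5918
orif front [0.5999 0.1849] along 0.2094 across -0.5918
cover rear [0.6    0.1861] along 0.2105 across -0.5918
cover front [0.6013 0.2194] along 0.2438 across -0.5919
wall near [0.5796 0.1584] along 0.182 across -0.5727
wall far [0.6115 0.0367] along 0.0617 across -0.6095
port [0.5982 0.1002] along 0.1247 across -0.5936
orif tip [0.6017 0.1684] along 0.1929 across -0.5943
post before 0.09806680945673864 -0.49760034252698787
```

```bash
python3 -c "
from plant import robot
print(robot.close_job(),robot.read_state()['t'])"
```

```text
the job is handed in; nothing more can be done
the job is handed in; nothing more can be done
```

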